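Hold the distributor ready over its bore

ROBOT

A 6-joint arm with a two-finger parallel gripper is mounted at the origin on the work surface. World frame = base frame: x ahead of the robot, y to its left, z up, the work surface at z = 0. Lengths are in mm, angles in rad, forces in N, time in s.
With the tool pointing down it reaches from about 350 to 775 mm from the base axis. Payload 7.3 kg.
Tool frame: the origin (TCP) lies at the very end of the fingers, on their centre line; the grasp point (between the pads) lies 19 mm behind it; z points along the fingers, y is the line along which they close (so a half turn about z gives the same grasp; the last joint's range is limited). The gripper opens to 92 mm and grips with 3 to 60 N. Pads are 19 mm wide; open, the fingers measure 130 mm over their backs; the gripper's body (75 mm by 190 mm) begins 47 mm behind the grasp point.
Start: joints at [-1.475, 0.342, 1.524, -0, 1.275, -0.146], TCP at [125.733, -509.741, 226.741] pointing down, gripper open.
Joint ranges: [-2.53, 2.53], [-0.77, 2.02], [0.04, 2.7], [-1, 4.14], [0.28, 2.66], [-3.11, 3.11]. Speed limits (rad/s): [2.57, 2.57, 3.14, 3.14, 3.14, 3.14].

INTERFACE

Orientations are given as [roll, pitch, yaw] about the fixed x, y, z axes, in that order (R = Rz(yaw) Ry(pitch) Rx(roll)).
In Python, from plant import get_obs, vision, workorder gives the robot as it stands.
- The arm moves only by the shell command python3 -m pendant 'ROWS' [OPENING]. ROWS is a JSON object of lists of equal length, an entry for each row: "dp": the shift along the tool's x, y, z in m, a list of three; "rotation": the turn, a rotation vector about the tool's x, y, z in rad, a list of three. A call has 1 to 8 rows; each row is the pose to reach, as a shift and turn from the pose commanded when the call began, along the tool's axes at that moment; what a row does not reach only later rows make up. A row lasts 1/8 s, in which the tool goes at most 62.5 mm and 10.7 degrees, less where a joint would pass 70% of its speed; a pose out of reach is approached as far as the arm can. A call with a gripper value outside its range is refused whole. OPENING is the finger opening in m, from 0 to 0.0918, set as the call begins (- or left out, the last holds). The fingers move at their own pace and stop on an object; the grip force is fixed at half the most. Time passes only in rows, so rows that repeat a pose let the fingers close. It gives the time, the measured TCP pose, the force, the opening and the grip force at its end, in the units of the state.
- get_obs(): the state, without advancing time (a new reading comes with each control period).
- vision.capture(name): name is "scene" or "top"; returns a dict with "pixels" (384x512x3 uint8, red, green, blue), "vfov" (degrees; the focal length in pixels is half the picture's height over the tangent of half this angle, whatever the lens; pixels are square), "cx", "cy" (the principal point, pixels), "pose" (4x4, takes a point from camera to world coordinates). Camera axes: x right, y up, looking along -z (the intrinsics and any distortion apply to the point x, -y, -z); pixel columns grow to the right and rows downward; lengths in mm; the calibration is good to about 2 mm. A picture is of the moment at which its call begins. There is no depth.
- workorder.close_job(): hands the job in; it is judged then, once.
The state is a dict: "time": time; "joint_positions": joint angles; "dq": joint speeds; "tau": joint torques, N m; "tool_pos": TCP position; "tcp_rot": TCP orientation; "contact_force": force on the tool from outside, world axes, zero at the start; "moment": the same for the moment, N m; "grip_width": finger opening in mm; "finger_force": force on a finger pad.
Only numpy, scipy, OpenCV 4.12 (cv2) and the standard library are available. Lean on these libraries where they do the work, as an engineer would, in place of code of your own. Each camera call takes 0.05 s, during which the arm holds its last target. There are 200 camera calls.

TASK

Pick the complete distributor (the one with its black cap on) out of the wooden block, lift it over the parts on the bench and bring it above the empty distributor bore of the aluminium crankcase. Stop with it upright and centred, its drive tip about a centimetre above the bore, turned so that the slot in its clamp ear is right over the stud that stands beside the bore, and finish holding it there, steady and clear of the crankcase, so that I can oil the bore and guide it down: do not lower it in or let go. Do not touch the crankcase with the distributor or the arm on the way, and leave everything else on the bench as it lies.

Things in the scene. Friction and masses are not known exactly. Their poses are not given: they have to be found in the camera images.
- distributor: Complete ignition distributor, 0.5 to 0.75 kg, loose, upright in a hole of the wooden block; lifts straight out. Origin: tip of its drive dog, on its axis; z up. Above the tip: shank 27 mm thick to 48 mm, clamp plate 48 to 54 mm (rests on the block), aluminium housing 66 mm wide to 104 mm, black cap rim 68 mm wide to 111 mm with clips to 113 mm, cap crown to 139 mm, wire towers to 159 mm.
- cap_grip (a point): Centre of the square crown of the distributor's black cap, on its axis, 124.5 mm above the drive tip; axes as the distributor's. The crown is 48 by 48 mm, its faces square to the distributor's x and y, so it can be gripped from above across x or y; fingertips have room down to 114 mm above the drive tip.
- ear_slot (a point): Centre of the 10 mm wide slot, open outward, in the steel forked clamp ear of the distributor: 44 mm from its axis along its +x, 51 mm above the drive tip. The ear reaches 54 mm out. Axes as the distributor's.
- capsule (a point): Centre of the distributor's round steel vacuum capsule, 44 mm in diameter, sticking out along its +y (a quarter turn anticlockwise from the ear, seen from above) to 81 mm from the axis; this point is 60 mm from the axis, 84 mm above the drive tip. A small black terminal block sticks out 49 mm along -y.
- bore (a point): Centre of the mouth of the empty distributor bore (29 mm across, vertical, through) in the flat step on the far side of the crankcase; the step's top is 72 mm above the bench. Axes as the crankcase's, z up.
- stud (a point): Top of the clamp stud, 8 mm in diameter, standing 20 mm out of the step beside the bore: 44 mm from the bore's axis in the crankcase's -y direction, top 92 mm above the bench. Axes as the crankcase's.
- crankcase: Aluminium crankcase of a small twin, fixed, 240 by 285 mm. Origin: on the bench under its middle; x from the cylinder mouths (robot side) to the step with the bore, z up. Deck (x -110 to 30 mm) 100 mm high, with 8 studs to 138 mm and two connecting rods to 161 mm. Step (x 30 to 125, y -100 to 100) 72 mm high: bore at x 79, y 26; stud at x 79, y -18; breather stub 22 mm high at x 75, y -74.
- conrod_left (a point): Top of one of the two steel connecting rods that stand up out of the crankcase's cylinder mouths, 161 mm above the bench: the highest points of the crankcase.
- conrod_right (a point): Top of the other connecting rod, 161 mm above the bench.
- block: Wooden block 230 by 90 by 50 mm, fixed, with two holes through it of 30 mm, 65 mm either side of its middle along its x axis; it holds the two distributors. It can stand left or right of the crankcase. Origin: centre of its underside, z up.
- bare_distributor: A second distributor without cap or vacuum capsule: the same shank, clamp ear and 66 mm aluminium housing, open top with a short steel spindle, 115 mm tall, in the other hole of the block. Loose; leave it alone. Origin: its lower tip.
- parts_bin: Green open bin 206 by 156 by 100 mm holding scrap parts, fixed, on the other side of the crankcase from the block. Origin: centre of its underside.
- carburettor: Loose aluminium carburettor, 136 mm long, 104 mm high; leave alone. Origin: centre of its underside.
- piston: Loose aluminium piston, 62 mm in diameter, 62 mm high; leave alone. Origin: centre of its underside.
- mug: White mug, 80 mm across, 92 mm high; leave alone. Origin: centre of its underside.
- spanner: Steel spanner 170 mm long lying on the bench; leave alone. Origin: about its middle, on the bench.
- screwdriver: Screwdriver 200 mm long lying on the bench; leave alone. Origin: about its middle, on the bench.
- spray_can: Spray can, 60 mm in diameter, 165 mm high; leave alone. Origin: centre of its underside.

How it is judged (in metres and radians):
On the way:
1. the distributor is lifted clear of the wooden block in the fingers (height (world z) of distributor above 0.06 m and contact force between the fingers and distributor above 1 N), for 0.1 s.
At the end, for the whole second after the job is handed in: Fingers still hold the distributor at rest and upright (4.5 deg), off the crankcase: drive tip within 5 mm sideways of the bore centre and 3 to 20 mm above it, ear slot within 7 mm sideways of the stud axis. Bare distributor moved under 20 mm, other loose things under 30 mm (horizontal distance between distributor and bore below 0.005 m and z of distributor in the frame of bore between 0.003 and 0.02 m and horizontal distance between ear_slot and stud below 0.007 m and angle between distributor's own z axis and vertical below 0.08 rad and contact force between the fingers and distributor above 1 N and contact force between distributor and crankcase below 0.05 N and linear speed of distributor below 0.02 m/s and angular speed of distributor below 0.15 rad/s and distance of bare_distributor from where it was at the start of the episode below 0.02 m and distance of each of carburettor, piston, mug, spanner, screwdriver, spray_can from where it was at the start of the episode below 0.03 m); the arm keeps its last pose, push and grip.
It fails at once if the distributor or the arm touches the crankcase (more than 2 N) (contact force between any of distributor, the arm, the fingers and crankcase above 2 N).
It fails at once if the bare distributor or another loose thing on the bench is disturbed (moved more than 20 or 30 mm) (distance of bare_distributor from where it was at the start of the episode above 0.02 m or distance of any of carburettor, piston, mug, spanner, screwdriver, spray_can from where it was at the start of the episode above 0.03 m).
It also fails if it takes over 48 s, if anything falls off the work surface, if the arm or the gripper's body presses on something with over 40 N, if the wrist force passes 120 N, or if a joint passes its speed limit or range.

## Working session

There is one attempt and no reset: what is moved stays moved. The work goes in short steps, Python scripts to look and compute and a shell command to move; the robot and the scene stay as the last step left them, time stands still between calls to the robot, and variables do not carry over. Pictures are saved under pics/ and viewed, at most 10 in all, crops included, and the job is handed in when it is done.

```bash
mkdir -p pics; ls; python3 - <<'E'
from plant import get_obs, vision
import cv2
for n in("scene","top"):
    c=vision.capture(n); print(n,{k:v for k,v in c.items() if k!="pixels"})
    cv2.imwrite(f"pics/{n}0.png",cv2.resize(c["pixels"][:,:,::-1],(800,600),interpolation=cv2.INTER_CUBIC))
    cv2.imwrite(f"pics/{n}_raw0.png",c["pixels"][:,:,::-1])
print(get_obs())
E
```

```text
pics
scene {'vfov': 44.120348493236804, 'cx': 253.14101186490407, 'cy': 186.33649270768854, 'pose': array([[ 5.32567579e-01, -6.05446703e-01,  5.91444049e-01,
         1.58066382e+03],
       [ 8.46166356e-01,  3.64889902e-01, -3.88404245e-01,
        -6.49954172e+02],
       [ 1.93461085e-02,  7.07311565e-01,  7.06637162e-01,
         1.29802253e+03],
       [ 0.00000000e+00,  0.00000000e+00,  0.00000000e+00,
         1.00000000e+00]])}
top {'vfov': 51.80527149877948, 'cx': 247.5019602181477, 'cy': 188.68153758229477, 'pose': array([[-1.87002745e-02,  9.96040541e-01, -8.69111019e-02,
         4.94918133e+02],
       [-9.99769249e-01, -1.95475188e-02, -8.90751277e-03,
        -1.10651156e+01],
       [-1.05711402e-02,  8.67244741e-02,  9.96176248e-01,
         1.38504723e+03],
       [ 0.00000000e+00,  0.00000000e+00,  0.00000000e+00,
         1.00000000e+00]])}
{'time': 0.1, 'joint_positions': array([-1.47499013e+00,  3.42628145e-01,  1.52491913e+00, -4.99227363e-05,
        1.27539909e+00, -1.46023044e-01]), 'dq': array([-6.93006408e-05, -2.18072273e-03, -2.46086973e-03,  7.01771950e-04,
       -4.41688996e-04, -1.60756234e-03]), 'tau': array([ 1.73767494e-03, -4.32004094e+01, -2.44695640e+01,  7.19901058e-02,
        5.26809634e-02, -3.77819094e-05]), 'tool_pos': array([ 125.68622544, -509.35797233,  226.12821048]), 'tcp_rot': array([-3.14024641e+00, -1.49738006e-04,  2.41843709e-01]), 'contact_force': array([-0.96653273, -0.10789842,  0.05692253]), 'moment': array([-0.01274669,  0.00988311,  0.00579229]), 'finger_force': 0.0, 'grip_width': 92.09570808855268}
```

View pics/scene0.png

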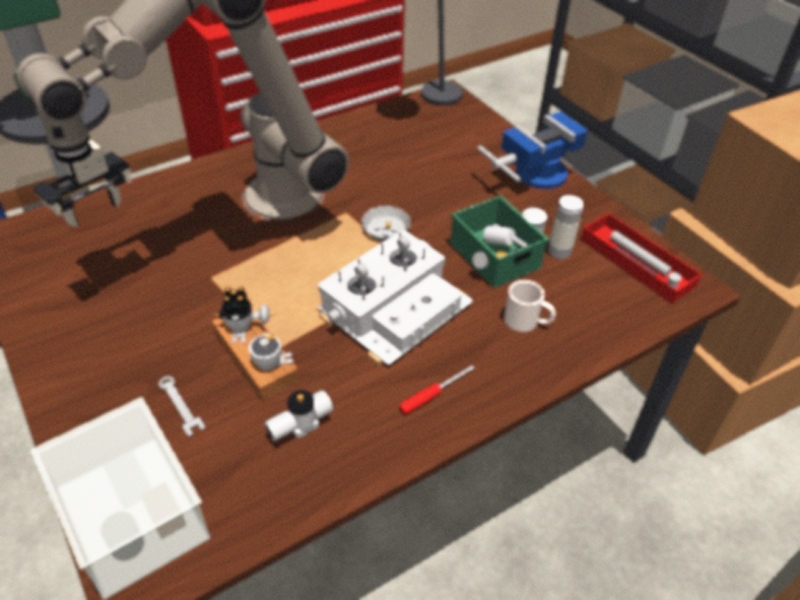

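View pics/top0.png

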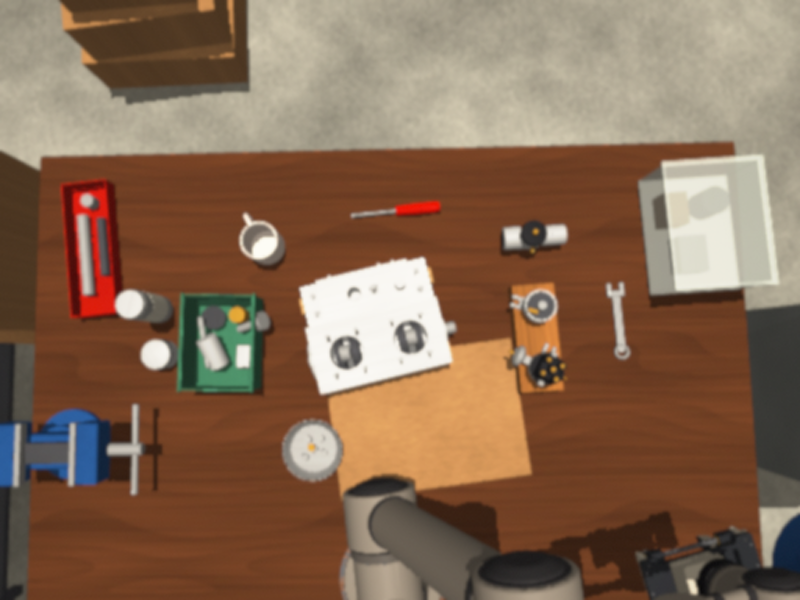

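The scene view shows the capped distributor near (237,310) and the crankcase near (395,300). In the top view they are near (545,368) and (375,325). I'll take enlarged crops of both.

```bash
cat > h.py <<'E'
import numpy as np, cv2
from plant import get_obs, vision
def cam(n):
    c=vision.capture(n); h=c["pixels"].shape[0]
    f=h/2/np.tan(np.radians(c["vfov"])/2); c["K"]=np.array([[f,0,c["cx"]],[0,f,c["cy"]],[0,0,1]])
    M=np.linalg.inv(c["pose"]); M=np.diag([1,-1,-1,1])@M
    c["P"]=c["K"]@M[:3]; return c
def proj(P,X):
    q=np.c_[np.atleast_2d(X),np.ones(len(np.atleast_2d(X)))]@P.T; return q[:,:2]/q[:,2:]
def ray(P,uv,z):  # point at height z on pixel ray
    A=np.c_[P[:,0],P[:,1],-np.r_[uv,1.]]; s=np.linalg.solve(A,-(P[:,2]*z+P[:,3])); return np.r_[s[:2],z]
def tri(P1,a,P2,b):
    X=cv2.triangulatePoints(P1,P2,np.float64(a).reshape(2,1),np.float64(b).reshape(2,1))[:,0]; return X[:3]/X[3]
def crop(c,x,y,w,h,s,marks=()):
    im=cv2.resize(c["pixels"][y:y+h,x:x+w,::-1],None,fx=s,fy=s,interpolation=cv2.INTER_CUBIC)
    for u,v in marks:
        cv2.drawMarker(im,(int((u-x+.5)*s),int((v-y+.5)*s)),(0,0,255),cv2.MARKER_CROSS,9,1)
    for i in range(-x%10,w,10):
        cv2.line(im,(int((i+.5)*s),0),(int((i+.5)*s),6),(0,255,255),1); cv2.putText(im,str(x+i),(int(i*s)-6,17),0,.35,(0,255,255))
    for i in range(-y%10,h,10):
        cv2.line(im,(0,int((i+.5)*s)),(6,int((i+.5)*s)),(0,255,255),1); cv2.putText(im,str(y+i),(8,int(i*s)+6),0,.35,(0,255,255))
    return im
E
python3 - <<'E'
from h import *
s=cam("scene");t=cam("top")
cv2.imwrite("pics/d1.png",np.hstack([crop(s,132,180,65,80,6),crop(t,318,176,65,80,6)]))
cv2.imwrite("pics/c1.png",np.hstack([crop(s,200,145,106,90,3.7),crop(t,187,160,106,100,3.7)[:333]]))
E
```

```text
(no output)
```

View pics/d1.png

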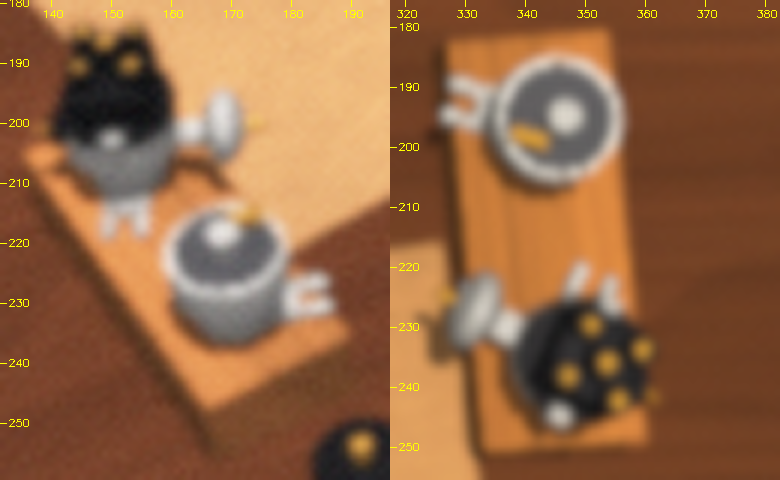

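View pics/c1.png

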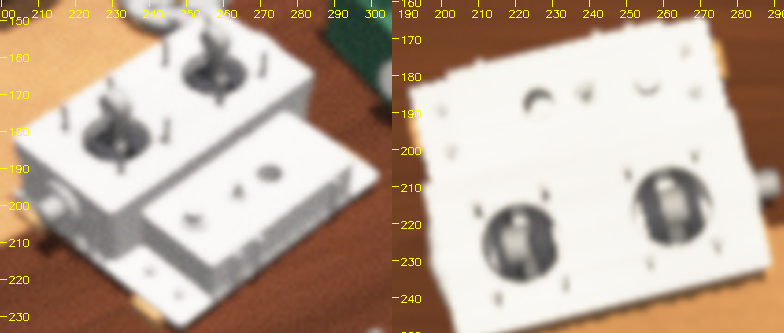

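The capped distributor's tower tip is at top (354,236). Its ear slot is near top (351,221.5) and scene (152,217), and its capsule near top (332,226.5) and scene (168.5,200.5). The bore is at scene (272,191.5) and top (226,187). The step is overexposed, so I'll view it with the contrast stretched.

```bash
python3 - <<'E'
from h import *
s=cam("scene");t=cam("top")
for c in(s,t):
    p=c["pixels"].astype(float)
    c["pixels"]=(255*np.clip((p-90)/165,0,1)**2.5).astype(np.uint8)
a=crop(s,228,165,80,60,9.9); b=crop(t,188,158,80,50,9.9)
o=np.vstack([crop(s,228,168,100,52,5.7*1.0), crop(t,188,158,100,52,5.7)])
cv2.imwrite("pics/c2.png",np.vstack([crop(s,234,172,80,37,8),crop(t,205,170,80,37,8)]))
E
```

```text
(no output)
```

View pics/c2.png

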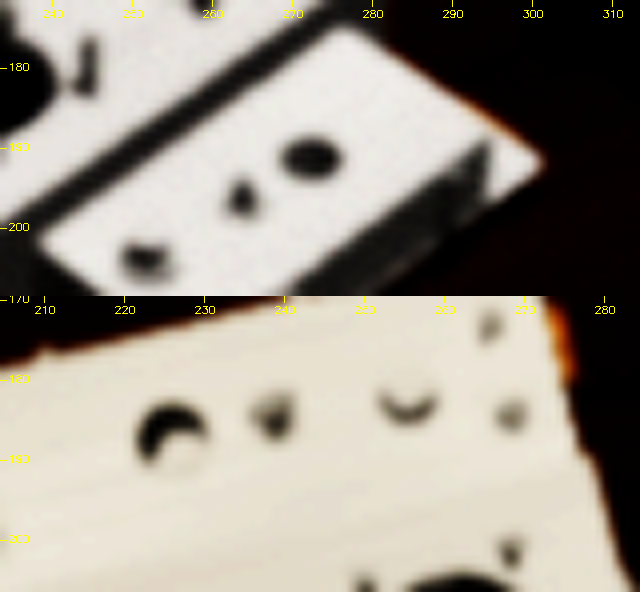

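The bore shows clearly as a dark ellipse centred at scene (272.4,191.4). In the top view it is a circle centred at (225.9,187.3). The stud is near scene (264,196).

```bash
python3 - <<'E'
from h import *
from scipy.optimize import least_squares
s=cam("scene");t=cam("top");S,T=s["P"],t["P"]
print("bore",tri(S,(272.4,191.4),T,(225.9,187.3)))
print("ear",tri(S,(152,217),T,(351,221.5)),"caps",tri(S,(168.5,200.5),T,(332.5,226.5)))
def R(a,L): 
    c,q=np.cos(a),np.sin(a);L=np.array(L,float);return np.c_[c*L[:,0]-q*L[:,1],q*L[:,0]+c*L[:,1],L[:,2]]
# crankcase
cs=[((79,26,72),(272.4,191.4)),((125,-100,72),(257,217.3)),((30,-100,72),(238,200.5)),((79,-18,82),(263.6,195.5)),((125,100,72),(294.5,188))]
ct=[((79,26,72),(225.9,187.3)),((79,-18,82),(238.5,184.8))]
f=lambda p:np.r_[(proj(S,R(p[2],[a for a,_ in cs])+[p[0],p[1],p[3]])-[b for _,b in cs]).ravel(),(proj(T,R(p[2],[a for a,_ in ct])+[p[0],p[1],p[3]])-[b for _,b in ct]).ravel()]
r=least_squares(f,[500,80,.23,0],loss="soft_l1");p=r.x;print("case",p,np.round(f(p).reshape(-1,2),1).tolist())
W=R(p[2],[(79,26,72),(79,-18,92)])+[p[0],p[1],p[3]];print(W)
ms=proj(S,R(p[2],[(79,26,72),(79,-18,92),(79,-18,72),(125,-100,72),(125,100,72),(30,-100,72),(30,100,72),(75,-74,94),(75,-74,72)])+[p[0],p[1],0])
mt=proj(T,R(p[2],[(79,26,72),(79,-18,92),(79,-18,72),(125,-100,72),(125,100,72),(30,-100,72),(30,100,72),(75,-74,94),(75,-74,72)])+[p[0],p[1],0])
# distributor (z offset p3)
ds=[((44,0,51),(152,216.5)),((0,60,84),(168.3,200.5))]
dt=[((44,0,51),(351,221.8)),((0,60,84),(332.5,226.5)),((0,0,159),(354,236))]
g=lambda p:np.r_[(proj(S,R(p[2],[a for a,_ in ds])+[p[0],p[1],p[3]])-[b for _,b in ds]).ravel(),(proj(T,R(p[2],[a for a,_ in dt])+[p[0],p[1],p[3]])-[b for _,b in dt]).ravel()]
r=least_squares(g,[370,-250,.0,2]);d=r.x;print("dist",d,np.round(g(d).reshape(-1,2),1).tolist())
D=[(0,0,159),(24,24,139),(24,-24,139),(-24,24,139),(-24,-24,139),(44,0,51),(0,60,84),(33,0,104),(-33,0,104),(0,33,104),(0,-33,104)]
cv2.imwrite("pics/f1.png",np.vstack([np.hstack([crop(s,134,176,65,50,6,proj(S,R(d[2],D)+[d[0],d[1],d[3]])),crop(t,318,208,65,50,6,proj(T,R(d[2],D)+[d[0],d[1],d[3]]))]),np.hstack([crop(s,228,170,78,54,5,ms),crop(t,188,160,78,54,5,mt)])]))
E
```

```text
bore [614.24294722  70.63748186  73.26942033]
ear [ 492.02792553 -345.95919491   58.92804305] caps [ 478.05579822 -275.23822554   90.91594065]
case [ 5.40987920e+02  2.88493076e+01  2.11490152e-01 -1.97831365e-01] [[0.2, -0.0], [-0.2, -1.1], [0.0, 1.1], [0.6, -0.0], [1.2, 0.0], [0.6, 0.8], [0.7, 0.0]]
[[612.76989216  70.85345608  71.80216864]
 [622.00624379  27.83381163  91.80216864]]
dist [ 450.58784225 -325.72357655   -0.47653655    6.31365877] [[0.7, 0.5], [1.4, -0.1], [1.1, 1.0], [-0.4, 0.3], [0.9, -0.3]]
```

View pics/f1.png

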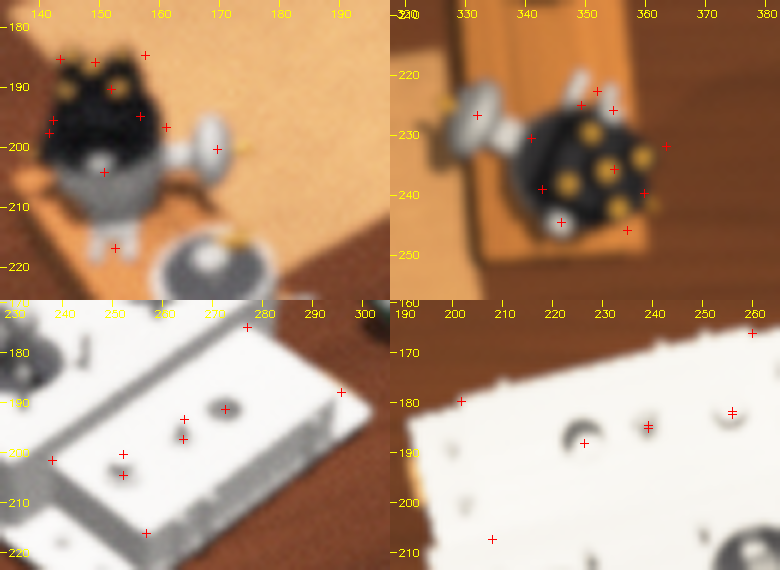

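The crankcase fit agrees within about 1 px: bore near (613.5,70.7,72), crankcase yaw about 0.213. I'll refine the distributor's axis position using its towers and the block.

```bash
python3 - <<'E'
from h import *
s=cam("scene");t=cam("top");S,T=s["P"],t["P"]
print("tower",tri(S,(148.9,186.9),T,(354,235.9)))
for uv in((353.7,235.8),(354.2,236)):print(ray(T,uv,161))
print("scene tower",ray(S,(148.9,186.9),161))
for z,a,b in((53,(351,221.8),(152,216.8)),(86,(332.5,226.5),(168.3,200.5))):print(ray(T,a,z),ray(S,b,z))
# bare distributor spindle top (z~117), block corners z=50 from top
print("spindle",ray(T,(347,195),117),ray(S,(168.3,218.3),117))
C=[ray(T,u,50) for u in((326.5,182.3),(353.5,180),(359.8,249),(332.5,251.5))];print(np.round(C,1),np.mean(C,0))
print("bore rays",ray(T,(225.9,187.3),72),ray(S,(272.4,191.4),72))
print(get_obs()["time"])
E
```

```text
tower [ 449.01267898 -326.08223777  159.30076618]
[ 450.26859519 -323.10719919  161.        ]
[ 449.63144606 -324.61073837  161.        ]
scene tower [ 449.77005519 -327.57416741  161.        ]
[ 493.03828735 -343.57776956   53.        ] [ 483.87801037 -346.52615795   53.        ]
[ 478.93626215 -274.50296993   86.        ] [ 472.29002552 -275.4112268    86.        ]
spindle [ 578.95416179 -318.35244865  117.        ] [ 573.96037524 -319.15327454  117.        ]
[[ 627.8 -267.1   50. ]
 [ 633.9 -358.6   50. ]
 [ 402.1 -369.9   50. ]
 [ 395.5 -278.7   50. ]] [ 514.83520091 -318.56274923   50.        ]
bore rays [615.5155546   72.66133145  72.        ] [612.56843372  69.94261608  72.        ]
0.5
```

```bash
python3 -m pendant '{"dp":[[0.03,-0.008,-0.002],[0.08,-0.023,-0.004],[0.135,-0.038,-0.008],[0.19,-0.054,-0.012],[0.245,-0.069,-0.014],[0.3,-0.085,-0.014],[0.34,-0.096,-0.014],[0.359,-0.1015,-0.014]],"rotation":[[0,0,-0.06],[0,0,-0.18],[0,0,-0.32],[0,0,-0.46],[0,0,-0.6],[0,0,-0.72],[0,0,-0.81],[0,0,-0.852]]}' 0.0918; python3 -m pendant '{"dp":[[0,0,0],[0,0,0]],"rotation":[[0,0,0],[0,0,0]]}'; python3 - <<'E'
from h import *
o=get_obs();print(o)
s=cam("scene");t=cam("top")
P=o["tool_pos"]
m=lambda c:proj(c["P"],[P,[450,-325,161],[450,-325,141]])
cv2.imwrite("pics/g1.png",np.hstack([crop(s,120,150,65,80,6,m(s)),crop(t,318,186,65,80,6,m(t))]))
E
```

```text
time: 1.5
tool_pos: [451.5, -323.9, 240.6]
tcp_rot: [-3.142, -0.0, 1.098]
contact_force: [-0.5, 0.1, -0.7]
grip_width: 91.7
finger_force: 0.0
time: 1.75
tool_pos: [448.9, -326.0, 240.7]
tcp_rot: [-3.141, 0.001, 1.092]
contact_force: [-0.7, -0.2, -0.4]
grip_width: 91.7
finger_force: 0.0
{'time': 1.75, 'joint_positions': array([-7.65874205e-01,  3.87033848e-01,  1.41674126e+00, -6.76320800e-04,
        1.33810010e+00, -2.86676912e-01]), 'dq': array([-0.0100912 , -0.00468093, -0.00061722,  0.00305557,  0.00073574,
        0.00079945]), 'tau': array([ 7.69248102e-01, -4.59109175e+01, -2.51355046e+01,  1.13668868e-01,
        5.48299437e-02, -5.07835175e-04]), 'tool_pos': array([ 448.93770219, -326.03482475,  240.69226832]), 'tcp_rot': array([-3.14113551e+00,  5.51282929e-04,  1.09175521e+00]), 'contact_force': array([-0.65926464, -0.24360543, -0.44087697]), 'moment': array([-0.11682607, -0.07908346, -0.0094388 ]), 'finger_force': 0.0, 'grip_width': 91.66603808769723}
```

View pics/g1.png

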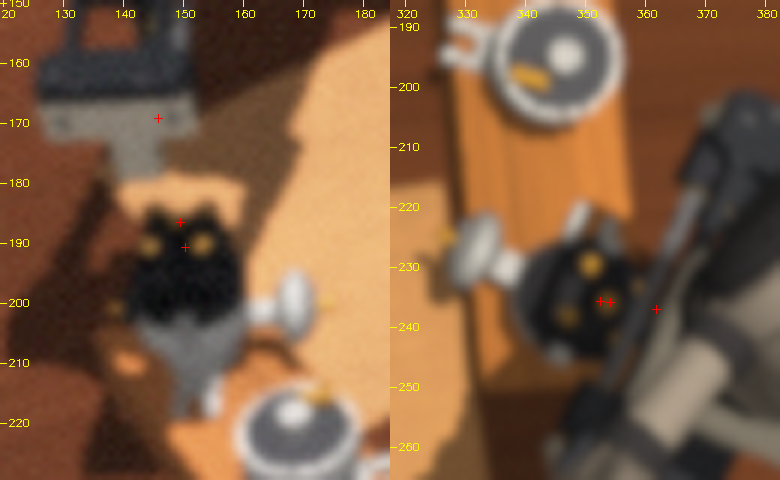

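The scene view shows the fingertip at about (141,179) and the gripper body at columns 126 to 152. That looks several pixels left of where the reported TCP projects (146,169), so I'll check it numerically.

```bash
python3 - <<'E'
from h import *
from scipy.spatial.transform import Rotation as Ro
o=get_obs();R=Ro.from_euler("xyz",o["tcp_rot"]).as_matrix();p=o["tool_pos"]
s=cam("scene");t=cam("top")
L={"tip outer L":(-9.5,65,0),"tip outer R":(9.5,65,0),"tip in L":(-9.5,46,0),"tip in R":(9.5,46,0),"body":(-37,95,-66),"body2":(37,95,-66),"body3":(-37,-95,-66),"b4":(37,-95,-66)}
for k,v in L.items(): X=p+R@v; print(k,np.round(X),proj(s["P"],X).round(1),proj(t["P"],X).round(1))
cv2.imwrite("pics/g2.png",np.hstack([crop(s,105,90,100,120,4,proj(s["P"],[p+R@np.array(v) for v in L.values()])),crop(t,318,186,100,120,4,proj(t["P"],[p+R@np.array(v) for v in L.values()]))]))
E
```

```text
tip outer L [ 502. -365.  241.] [[141.2 183.4]] [[374.5 218.3]]
tip outer R [ 511. -348.  241.] [[147.3 183.1]] [[368.5 215.3]]
tip in L [ 485. -356.  241.] [[141.7 179.2]] [[371.7 224.2]]
tip in R [ 494. -339.  241.] [[147.8 178.9]] [[365.7 221.3]]
body [ 516. -403.  307.] [[127.9 175.2]] [[395.9 212.5]]
body2 [ 550. -337.  307.] [[152.8 174.1]] [[371.1 200.4]]
body3 [ 348. -315.  307.] [[133.9 135.4]] [[366.3 276.2]]
b4 [ 382. -250.  307.] [[156.6 134.6]] [[341.3 263.7]]
```

View pics/g2.png

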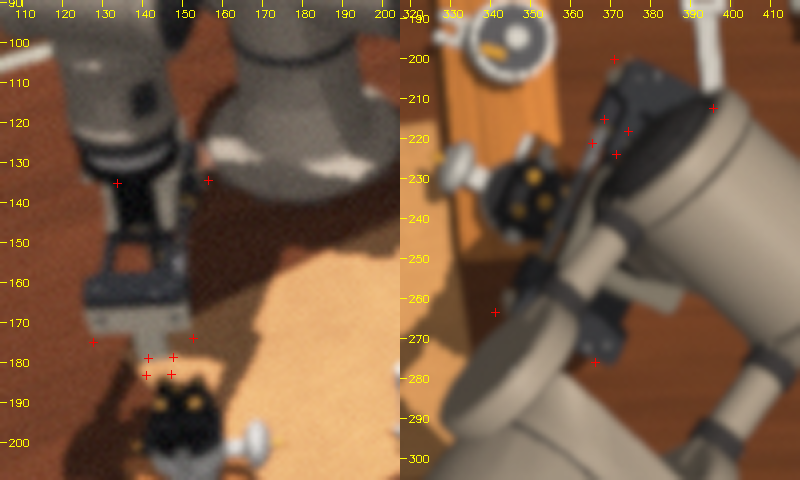

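The projected gripper box matches the picture within about 1 px, so the reported TCP is consistent with the cameras. The fingers straddle the crown across the distributor's x, so I'll descend.

```bash
Z='[0,0,0]'; python3 -m pendant '{"dp":[[0,0,0.01],[0,0,0.03],[0,0,0.05],[0,0,0.07],[0,0,0.09],[0,0,0.107],[0,0,0.118],[0,0,0.122]],"rotation":[[0,0,0],[0,0,0],[0,0,0],[0,0,0],[0,0,0],[0,0,0],[0,0,0],[0,0,0]]}' 0.0918; python3 -m pendant '{"dp":[[0,0,0],[0,0,0]],"rotation":[[0,0,0],[0,0,0]]}'
```

```text
time: 2.95
tool_pos: [449.6, -325.1, 117.9]
tcp_rot: [-3.141, -0.0, 1.094]
contact_force: [0.5, 0.5, -0.6]
grip_width: 91.6
finger_force: 0.0
time: 3.2
tool_pos: [450.3, -325.5, 119.3]
tcp_rot: [3.14, 0.0, 1.094]
contact_force: [-0.2, 0.5, 0.6]
grip_width: 91.9
finger_force: 0.0
```

```bash
python3 -m pendant '{"dp":[[0,0,0],[0,0,0],[0,0,0],[0,0,0],[0,0,0],[0,0,0],[0,0,0],[0,0,0]],"rotation":[[0,0,0],[0,0,0],[0,0,0],[0,0,0],[0,0,0],[0,0,0],[0,0,0],[0,0,0]]}' 0.03
```

```text
time: 4.2
tool_pos: [449.5, -325.0, 118.7]
tcp_rot: [-3.14, -0.0, 1.094]
contact_force: [-4.0, 2.0, 3.3]
grip_width: 47.6
finger_force: 30.0
```

Gripped on the 48 mm crown. Now the lift.

```bash
python3 -m pendant '{"dp":[[0,0,-0.003],[0,0,-0.012],[0,0,-0.026],[0,0,-0.041],[0,0,-0.057],[0,0,-0.072],[0,0,-0.084],[0,0,-0.09]],"rotation":[[0,0,0],[0,0,0],[0,0,0],[0,0,0],[0,0,0],[0,0,0],[0,0,0],[0,0,0]]}' 0.03;python3 -m pendant '{"dp":[[0,0,-0.006],[0,0,-0.02],[0,0,-0.036],[0,0,-0.052],[0,0,-0.068],[0,0,-0.08],[0,0,-0.087],[0,0,-0.09]],"rotation":[[0,0,0],[0,0,0],[0,0,0],[0,0,0],[0,0,0],[0,0,0],[0,0,0],[0,0,0]]}' 0.03; python3 -m pendant '{"dp":[[0,0,0],[0,0,0]],"rotation":[[0,0,0],[0,0,0]]}'; python3 - <<'E'
from h import *
o=get_obs();print(o["tool_pos"])
s=cam("scene");t=cam("top")
R=lambda a,L:np.c_[np.cos(a)*L[:,0]-np.sin(a)*L[:,1],np.sin(a)*L[:,0]+np.cos(a)*L[:,1],L[:,2]]
D=np.array([(0,0,0),(44,0,51),(0,60,84),(0,60,106),(0,60,62),(13.5,0,0),(-13.5,0,0),(0,13.5,0),(0,-13.5,0)],float)
X=R(1.094-np.pi/2,D)+[o["tool_pos"][0],o["tool_pos"][1],o["tool_pos"][2]-116.7]
cv2.imwrite("pics/l1.png",np.hstack([crop(s,115,120,65,80,6,proj(s["P"],X)),crop(t,325,186,65,80,6,proj(t["P"],X))]))
E
```

```text
time: 5.2
tool_pos: [450.2, -325.4, 209.8]
tcp_rot: [3.14, 0.0, 1.094]
contact_force: [-0.4, 0.9, -5.1]
grip_width: 47.9
finger_force: 30.0
time: 6.2
tool_pos: [449.9, -325.2, 298.9]
tcp_rot: [-3.142, 0.0, 1.094]
contact_force: [-0.6, -0.5, -5.4]
grip_width: 47.8
finger_force: 30.0
time: 6.45
tool_pos: [449.8, -325.1, 298.2]
tcp_rot: [-3.141, -0.0, 1.094]
contact_force: [0.8, -0.3, -4.8]
grip_width: 47.9
finger_force: 30.0
[ 449.8147047 -325.085471   298.1813697]
```

View pics/l1.png

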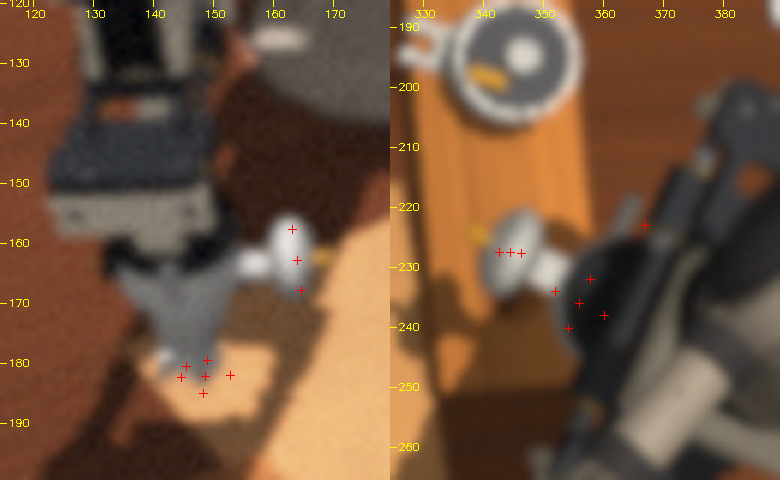

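The distributor hangs straight, and its capsule is within about 1 px of the model in both views. The scene camera shows both gripper and part about 1 px left. Correcting for that puts the bore at about (614.8, 72.4), which agrees with the top view, so I'll move above it.

```bash
python3 -m pendant '{"dp":[[0.006,-0.0005,0],[0.022,-0.002,0],[0.048,-0.004,0],[0.08,-0.0065,0],[0.114,-0.0095,0],[0.148,-0.0125,0],[0.182,-0.015,0],[0.215,-0.018,0]],"rotation":[[0,0,0.012],[0,0,0.045],[0,0,0.1],[0,0,0.165],[0,0,0.235],[0,0,0.305],[0,0,0.375],[0,0,0.44]]}' 0.03;python3 -m pendant '{"dp":[[0.029,-0.017,0],[0.058,-0.034,0],[0.087,-0.050,0],[0.116,-0.067,0],[0.144,-0.083,0],[0.166,-0.096,0],[0.18,-0.104,0],[0.1858,-0.1074,0]],"rotation":[[0,0,0.068],[0,0,0.136],[0,0,0.204],[0,0,0.272],[0,0,0.338],[0,0,0.392],[0,0,0.426],[0,0,0.44]]}' 0.03; python3 -m pendant '{"dp":[[0,0,0.004],[0,0,0.014],[0,0,0.028],[0,0,0.042],[0,0,0.054],[0,0,0.06],[0,0,0.06],[0,0,0.06]],"rotation":[[0,0,0],[0,0,0],[0,0,0],[0,0,0],[0,0,0],[0,0,0],[0,0,0],[0,0,0]]}'; python3 - <<'E'
from h import *
o=get_obs();print(o["tool_pos"])
s=cam("scene");t=cam("top")
R=lambda a,L:np.c_[np.cos(a)*L[:,0]-np.sin(a)*L[:,1],np.sin(a)*L[:,0]+np.cos(a)*L[:,1],L[:,2]]
D=np.array([(0,0,0),(44,0,51),(0,60,84),(0,60,106),(0,60,62),(13.5,0,0),(-13.5,0,0),(0,13.5,0),(0,-13.5,0)],float)
X=np.vstack([R(.214-np.pi/2,D)+[o["tool_pos"][0],o["tool_pos"][1],o["tool_pos"][2]-116.7],[[614.8,72.4,72]]])
cv2.imwrite("pics/p1.png",np.hstack([crop(s,235,140,65,70,6,proj(s["P"],X)),crop(t,200,156,65,70,6,proj(t["P"],X))]))
E
```

```text
time: 7.55
tool_pos: [533.1, -124.4, 298.7]
tcp_rot: [-3.142, -0.0, 0.651]
contact_force: [-0.1, 0.2, -5.8]
grip_width: 47.8
finger_force: 30.0
time: 8.55
tool_pos: [614.9, 73.5, 298.3]
tcp_rot: [-3.141, 0.001, 0.214]
contact_force: [-0.2, -0.3, -4.6]
grip_width: 47.7
finger_force: 30.0
time: 9.55
tool_pos: [615.2, 72.3, 239.3]
tcp_rot: [3.141, -0.001, 0.214]
contact_force: [0.3, -0.1, -5.2]
grip_width: 47.6
finger_force: 30.0
[615.18318483  72.3081464  239.26332986]
```

View pics/p1.png

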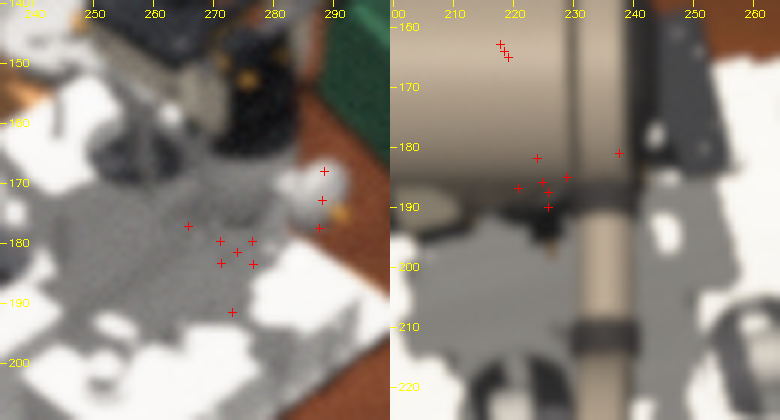

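The distributor hangs above the step and the arm hides it from the top camera. In the scene view the capsule is at about (288,170), against a model position of (288,173), and the shank is low-contrast in shadow. I've used all 10 pictures, so I'll check the shank numerically.

```bash
python3 - <<'E'
from h import *
g=np.mean([cam("scene")["pixels"].astype(float).mean(2) for _ in range(12)],0)
print("cols",list(range(258,292)))
for r in range(166,202,1): print(r,g[r,258:292].astype(int).tolist())
E
```

```text
cols [258, 259, 260, 261, 262, 263, 264, 265, 266, 267, 268, 269, 270, 271, 272, 273, 274, 275, 276, 277, 278, 279, 280, 281, 282, 283, 284, 285, 286, 287, 288, 289, 290, 291]
166 [87, 90, 80, 62, 48, 45, 54, 75, 91, 95, 96, 97, 95, 87, 77, 72, 69, 66, 68, 72, 78, 85, 96, 106, 113, 113, 102, 92, 96, 110, 121, 122, 112, 98]
167 [82, 88, 81, 65, 48, 45, 54, 74, 91, 96, 100, 105, 111, 110, 108, 108, 106, 104, 105, 110, 116, 117, 121, 126, 130, 125, 113, 111, 131, 158, 171, 169, 152, 126]
168 [74, 84, 81, 63, 50, 50, 64, 83, 99, 102, 104, 109, 114, 118, 119, 122, 125, 125, 126, 128, 131, 131, 133, 144, 155, 158, 148, 151, 178, 200, 206, 198, 181, 152]
169 [69, 81, 81, 70, 64, 72, 87, 103, 111, 112, 109, 111, 115, 118, 120, 124, 127, 129, 130, 131, 131, 134, 144, 166, 187, 192, 182, 186, 206, 217, 213, 200, 183, 161]
170 [75, 84, 88, 87, 90, 100, 112, 118, 121, 119, 113, 112, 114, 117, 119, 122, 124, 126, 127, 126, 127, 130, 150, 180, 202, 203, 196, 201, 212, 213, 203, 189, 176, 158]
171 [92, 94, 99, 106, 113, 120, 123, 125, 122, 116, 112, 109, 111, 114, 116, 119, 121, 121, 121, 120, 119,
[... 4580 characters left out ...]

198 [206, 225, 232, 228, 214, 203, 198, 211, 231, 243, 247, 248, 249, 249, 249, 248, 245, 231, 184, 141, 129, 127, 127, 126, 124, 128, 136, 144, 147, 145, 139, 135, 141, 156]
199 [235, 243, 245, 243, 238, 234, 230, 232, 239, 245, 248, 249, 249, 249, 248, 248, 246, 236, 203, 159, 138, 130, 125, 122, 123, 130, 140, 146, 146, 144, 138, 133, 143, 157]
200 [244, 248, 248, 247, 246, 245, 244, 244, 246, 248, 248, 249, 248, 248, 248, 248, 247, 243, 230, 196, 160, 137, 124, 121, 123, 131, 141, 146, 148, 147, 140, 132, 135, 135]
201 [247, 248, 248, 248, 248, 248, 248, 248, 248, 248, 248, 249, 248, 248, 248, 248, 248, 245, 238, 216, 176, 144, 124, 120, 123, 132, 142, 148, 152, 156, 148, 129, 114, 101]
```

```bash
python3 - <<'E'
import cv2,numpy as np
l=cv2.imread("pics/l1.png")[:480,:390].astype(float)
l=cv2.resize(l,(65,80),interpolation=cv2.INTER_AREA)
g=l.mean(2);b=l[:,:,0];r=l[:,:,2]
print("R-B; cols",list(range(134,162)))
for y in range(164,190): print(y,(r-b)[y-120,19:47].astype(int).tolist())
print("gray")
for y in range(172,188): print(y,g[y-120,19:47].astype(int).tolist())
E
```

```text
R-B; cols [134, 135, 136, 137, 138, 139, 140, 141, 142, 143, 144, 145, 146, 147, 148, 149, 150, 151, 152, 153, 154, 155, 156, 157, 158, 159, 160, 161]
164 [0, 1, 2, -1, 0, 0, 0, 2, 2, 1, 0, -1, 0, -1, 0, 2, 2, 0, 2, 3, 2, 5, 7, 8, 7, 7, 8, 6]
165 [8, 4, 2, 3, 0, 0, -1, 2, 1, 2, 1, 1, 1, 3, 1, 3, 1, 2, 3, 4, 5, 6, 8, 6, 9, 9, 8, 6]
166 [23, 11, 5, 2, 2, 1, 3, 0, 1, 2, 1, 3, 1, 3, 4, 2, 2, 3, 4, 4, 5, 9, 13, 15, 19, 18, 12, 8]
167 [43, 25, 10, 4, 3, 5, 5, 3, 0, 3, 2, 3, 4, 4, 3, 1, 1, 3, 5, 7, 14, 23, 30, 36, 37, 33, 26, 13]
168 [57, 36, 18, 6, 3, 3, 3, 3, 2, 3, 2, 2, 4, 5, 3, 1, 2, 5, 9, 16, 26, 40, 47, 49, 50, 49, 41, 25]
169 [69, 55, 32, 15, 7, 3, 3, 3, 4, 3, 3, 4, 4, 2, 2, 2, 3, 6, 13, 28, 42, 52, 55, 55, 56, 54, 49, 39]
170 [75, 68, 53, 29, 12, 5, 3, 1, 3, 3, 1, 2, 0, 2, 3, 2, 2, 5, 15, 35, 51, 54, 56, 55, 56, 56, 54, 52]
171 [79, 73, 66, 45, 22, 9, 3, 4, 3, 3, 4, 3, 1, 2, 3, 2, 3, 8, 20, 38, 50, 55, 56, 55, 58, 56, 55, 54]
172 [77, 76, 69, 49, 28, 17, 9, 4, 2, 3, 3, 2, 2, 2, 3, 2, 1, 8, 23, 41, 51, 55, 57, 58, 57, 58, 55, 54]
173 [78, 76, 65, 45, 31, 19, 14, 6, 2, 2, 4, 3, 2, 2, 
[... 3434 characters left out ...]
81, 173, 148, 109, 83]
183 [35, 35, 36, 50, 74, 99, 119, 130, 146, 154, 163, 155, 155, 142, 128, 135, 158, 174, 179, 174, 178, 180, 180, 178, 169, 144, 107, 82]
184 [32, 33, 40, 53, 70, 83, 106, 129, 151, 164, 172, 171, 167, 159, 151, 158, 167, 177, 181, 179, 180, 179, 178, 168, 153, 127, 96, 80]
185 [33, 33, 45, 58, 68, 75, 90, 114, 143, 164, 173, 174, 172, 172, 146, 161, 174, 178, 181, 182, 181, 180, 174, 158, 128, 104, 87, 82]
186 [33, 36, 51, 62, 68, 75, 77, 94, 118, 148, 169, 175, 174, 173, 171, 176, 178, 178, 179, 180, 179, 179, 173, 151, 114, 90, 81, 83]
187 [37, 43, 58, 66, 70, 72, 71, 79, 94, 124, 151, 169, 177, 176, 178, 177, 179, 178, 177, 176, 175, 175, 171, 146, 108, 83, 78, 91]
```

Near the tip, the drive dog and shank match the model within about 1 px (2 to 3 mm) in both hold positions. I'll lower to about 11 mm above the bore.

```bash
python3 -m pendant '{"dp":[[0,0,0.003],[0,0,0.009],[0,0,0.017],[0,0,0.025],[0,0,0.032],[0,0,0.037],[0,0,0.039],[0,0,0.039]],"rotation":[[0,0,0],[0,0,0],[0,0,0],[0,0,0],[0,0,0],[0,0,0],[0,0,0],[0,0,0]]}'; python3 -m pendant '{"dp":[[0,0,0],[0,0,0]],"rotation":[[0,0,0],[0,0,0]]}';python3 - <<'E'
from h import *
cs=[cam("scene") for _ in range(12)]
o=get_obs();p=o["tool_pos"];print(p,o["tcp_rot"],o["time"])
g=np.mean([c["pixels"].astype(float).mean(2) for c in cs],0);S=cs[0]["P"]
print("model tip,bore,shank±,ear,stud top/base",proj(S,[[p[0],p[1],p[2]-116.7],[614.8,72.4,72],[p[0]+7.2,p[1]+11.4,p[2]-108],[p[0]-7.2,p[1]-11.4,p[2]-108],[p[0]+9.3,p[1]-43,p[2]-65.7],[624.1,29.4,92],[624.1,29.4,72]]).round(1).tolist())
print("cols",list(range(256,290)))
for r in range(174,206): print(r,g[r,256:290].astype(int).tolist())
E
```

```text
time: 11.25
tool_pos: [614.9, 72.3, 199.7]
tcp_rot: [3.141, -0.0, 0.214]
contact_force: [-0.5, 0.6, -4.4]
grip_width: 47.9
finger_force: 30.0
time: 11.5
tool_pos: [615.0, 72.3, 200.0]
tcp_rot: [3.141, -0.001, 0.214]
contact_force: [-1.0, 0.2, -5.6]
grip_width: 47.7
finger_force: 30.0
[614.89330098  72.27376817 199.67801768] [3.14149799e+00 1.75287991e-05 2.13802826e-01] 12.1
model tip,bore,shank±,ear,stud top/base [[273.4, 189.4], [273.3, 191.5], [277.3, 187.8], [269.8, 187.7], [265.4, 185.3], [265.0, 193.7], [264.8, 197.6]]
cols [256, 257, 258, 259, 260, 261, 262, 263, 264, 265, 266, 267, 268, 269, 270, 271, 272, 273, 274, 275, 276, 277, 278, 279, 280, 281, 282, 283, 284, 285, 286, 287, 288, 289]
174 [123, 123, 121, 118, 120, 122, 126, 123, 118, 108, 100, 95, 90, 83, 73, 64, 56, 51, 48, 51, 53, 57, 66, 81, 92, 101, 108, 102, 90, 87, 93, 101, 102, 96]
175 [124, 125, 124, 123, 124, 125, 125, 123, 118, 111, 102, 97, 99, 101, 103, 98, 90, 85, 84, 85, 88, 93, 101, 114, 121, 122, 119, 108, 100, 109, 132, 147, 150, 137]
176 [125, 125, 124, 125, 125, 124, 124, 123, 120, 114, 106, 101, 104, 
[... 4461 characters left out ...]
, 129]
202 [178, 201, 233, 245, 248, 248, 248, 248, 248, 248, 248, 248, 248, 248, 248, 248, 248, 247, 245, 239, 226, 190, 146, 122, 118, 118, 119, 122, 132, 146, 158, 163, 148, 116]
203 [210, 224, 237, 245, 248, 248, 248, 248, 248, 248, 248, 248, 248, 248, 248, 248, 247, 244, 234, 215, 187, 157, 131, 119, 118, 118, 121, 130, 142, 154, 161, 153, 124, 89]
204 [233, 240, 245, 247, 248, 248, 248, 248, 248, 248, 248, 248, 248, 248, 248, 247, 244, 234, 210, 177, 155, 139, 126, 118, 118, 120, 125, 143, 156, 155, 143, 119, 86, 65]
205 [238, 245, 247, 248, 248, 248, 248, 248, 248, 248, 248, 248, 248, 247, 245, 240, 230, 207, 176, 155, 145, 138, 127, 121, 118, 120, 129, 147, 153, 140, 110, 86, 71, 69]
```

The tip is 11 mm up with no contact. Next I'll check crankcase yaw and the stud numerically, using long edges in the saved first images.

```bash
python3 - <<'E'
from h import *
s=cam("scene");t=cam("top");S,T=s["P"],t["P"]
it=cv2.imread("pics/top_raw0.png");isc=cv2.imread("pics/scene_raw0.png")
# long edges, top view: LSD segments around crankcase, direction at constant z
def segs(im,P,x0,y0,x1,y1,z,minl):
    g=cv2.cvtColor(im,cv2.COLOR_BGR2GRAY)
    L=cv2.createLineSegmentDetector().detect(g)[0][:,0]
    for a in L:
        l=np.hypot(a[2]-a[0],a[3]-a[1])
        if l>minl and x0<min(a[0],a[2]) and max(a[0],a[2])<x1 and y0<min(a[1],a[3]) and max(a[1],a[3])<y1:
            d=(ray(P,a[2:],z)-ray(P,a[:2],z))[:2]; an=np.arctan2(d[1],d[0]); an=(an+np.pi/4)%(np.pi/2)-np.pi/4
            print(np.round(a,1),round(float(l)),"yaw",round(float(an),4))
print("top");segs(it,T,185,155,300,255,85,25)
print("scene");segs(isc,S,200,140,305,235,85,22)
def dark(im,x,y,w,h,thr):
    g=im[y:y+h,x:x+w].mean(2); bg=np.percentile(g,85); q=np.clip(bg-thr-g,0,None)
    Y,X=np.mgrid[y:y+h,x:x+w]; return (q*X).sum()/q.sum(),(q*Y).sum()/q.sum()
b=dark(isc,265,186,15,12,15);st=dark(isc,259,190,9,11,15);print("scene bore",b,"stud",st,ray(S,b,72),ray(S,st,82))
st=dark(it,234,180,10,10,10);print("top stud",st,ray(T,st,82),"bore",ray(T,(225.9,187.3),72))
E
```

```text
top
[190.2 184.2 196.3 208.6] 25 yaw 0.2391
[193.9 210.5 203.4 251.8] 42 yaw 0.2199
[284.3 209.7 271.6 164.8] 47 yaw 0.2494
[258.5 164.6 201.1 178.7] 59 yaw 0.2227
[205.  251.9 288.9 231.1] 86 yaw 0.2233
[286.6 235.8 211.8 254.1] 77 yaw 0.2205
scene
[249.5 232.  301.9 192.7] 65 yaw 0.2192
[302.4 190.6 275.5 173.3] 32 yaw 0.2517
[284.7 163.4 257.5 145.8] 32 yaw 0.2326
[236.2 201.2 258.2 218. ] 28 yaw 0.2208
[202.4 181.2 231.  203.9] 37 yaw 0.2073
[255.7 224.3 237.8 209.8] 23 yaw 0.1992
[229.6 202.2 265.9 176.8] 44 yaw 0.2282
[258.6 215.9 293.9 189.1] 44 yaw 0.2335
[275.3 175.2 238.9 200.5] 44 yaw 0.2209
scene bore (np.float64(272.1450927028406), np.float64(191.68140840278963)) stud (np.float64(263.86631147039003), np.float64(196.51754547124747)) [613.2778094   68.35429852  72.        ] [625.95154242  23.82943294  82.        ]
top stud (np.float64(238.98632720414895), np.float64(184.96558227251296)) [621.50697183  28.55482787  82.        ] bore [615.5155546   72.66133145  72.        ]
```

```bash
python3 - <<'E'
from h import *
S,T=cam("scene")["P"],cam("top")["P"]
y=.222;c,q=np.cos(y),np.sin(y);Rm=np.array([[c,-q],[q,c]])
for n,P,a,b in(("top",T,(258.5,164.6),(201.1,178.7)),("scene",S,(258.6,215.9),(293.9,189.1)),("scene back",S,(275.3,175.2),(238.9,200.5))):
    A,B=ray(P,a,72)[:2],ray(P,b,72)[:2]; x=30 if "back" in n else 125
    print(n,np.linalg.norm(A-B),"bore from mid",(A+B)/2+Rm@[79-x,26])
E
```

```text
top 197.83156644415246 bore from mid [617.28644862  74.02163586]
scene 185.56054157236417 bore from mid [614.23506675  68.73884629]
scene back 188.65057991309894 bore from mid [610.08570873  70.8512591 ]
```

Bore estimates average (615.1, 72.6) against the held (614.9, 72.3), so no sideways move is needed. The edges give a yaw of about 0.222, so I'll turn by that small amount, settle and hand in.

```bash
python3 -m pendant '{"dp":[[0,0,0],[0,0,0],[0,0,0],[0,0,0],[0,0,0],[0,0,0],[0,0,0],[0,0,0]],"rotation":[[0,0,-0.003],[0,0,-0.007],[0,0,-0.007],[0,0,-0.007],[0,0,-0.007],[0,0,-0.007],[0,0,-0.007],[0,0,-0.007]]}' && python3 -c "
from plant import workorder
print(workorder.close_job())"
```

```text
time: 13.3
tool_pos: [614.9, 72.3, 199.7]
tcp_rot: [3.142, -0.0, 0.221]
contact_force: [-0.1, 0.5, -5.3]
grip_width: 47.4
finger_force: 30.0
the job is handed in; nothing more can be done
None
```

The job is handed in: the distributor is held upright about 11 mm above the bore with its ear slot turned over the stud, by my measurements (sideways good to about 2–3 mm; no clear camera view of it at the end because the arm and its shadow hid it), and no verdict was returned.

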